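# Set a cell window on the tilting inspection stage and hold it at the index

## Task

Set the cell window up for inspection at a slant: take the black ring from the lens-tissue pad, lay it the same way up as it lies now, flat and fully home in the white round nest on the tilting stage, and let go of it. Then swing the stage's table up by its bow handle until the white pointer stands level with the red index clip on the quadrant. The clamp screw is slack and the table falls back if let go, so finish while still holding it there by the handle, steady, with the window seated; do not shift the index clip or the other things on the bench.

Things in the scene. Friction and masses are not known exactly. Their poses are not given: they have to be found in the camera images.
- window_mid (a point): Cell window: black ring with a clear glass, 44 mm across, 12 mm thick, 52 g, loose, flat on the white lens-tissue pad (110x100x6 mm, blue edge strip, fixed; left or right of the stage). Point: centre of the ring, half-way up. z is the ring's axis, up at the start; that side must stay up.
- window_top (a point): point at the middle of the cell window's upper side, 6 mm along z from window_mid.
- nest (a point): Centre of the floor of the white round nest (= upper face of the table, 37 mm above the bench when flat). Nest wall 5 mm high, 72 mm across outside, 47 inside (49 at the mouth), with 30 mm wide finger slots to +y and -y; the seated window stands 7 mm proud. Axes turn with the table: x from hinge to handle, y along the hinge, z out of the table. The nest is 65 mm from the hinge line.
- handle (a point): Bright steel bow handle on the dark table's free end, far from the robot. Point: middle of its round bar, 10 mm thick, straight for 64 mm along y (parallel to the hinge), 38 mm above the table's upper face, 148 mm along x and 41 mm along z from the hinge line. The bar turns between fingers closed across it from above as the table swings. Axes as nest.
- hinge (a point): Middle of the table's hinge line, at the stage's side near the robot, 34 mm above the bench. Axes of the stage (base 190x182 mm, fixed, turned up to 0.2 rad): x level from hinge to handle, y along the hinge line, z up. The table is 170 mm (x) by 136 mm (y), 6 mm thick.
- tilt_table (a joint): angle of the table in rad: 0 lying flat, growing as the handle's end is lifted (up to 1.15). The table weighs 0.35 to 0.7 kg with its handle, has hardly any friction and falls back to 0 if let go.
- index_clip (a joint): Angle of the red index clip on the quadrant, rad, about the same hinge and from the same zero as tilt_table (0.45 to 0.85): the pointer is level with the clip when both are equal. The clip, 14 mm wide along the arc, is held by light friction and must not be shifted.
- pointer (a point): tip of the white pointer on the table's side towards -y of the stage, 135 mm from the hinge line along the table's x axis. Axes as nest.
- clip (a point): Point beside the middle of the red clip where the pointer's tip belongs, 135 mm from the hinge line; x outwards along the radius, z up along the arc. The quadrant is an upright slotted aluminium arc with 5-degree marks, 5 mm thick, 85 mm to the -y side of the stage's middle, reaching 167 mm above the bench.
- drip_dish: bystander: black round-welled drip dish, 128 x 103 x 18 mm, on the bench, on the other side of the stage than the tissue pad. Origin under its centre.
- jar_red: bystander: sample jar with white cap, 58 mm across, 71 mm high. Origin under its centre.
- jar_blue: bystander: sample jar with blue cap, 66 mm across, 86 mm high. Origin under its centre.
- tweezers: bystander: flat steel tweezers, 111 mm long, lying. Origin under its centre.
- dust_brush: bystander: soft brush with wooden handle, 175 mm long, lying behind the stage. Origin under its centre.
- hex_key: bystander: black hex key, 91 mm long, lying near the bench's front edge. Origin under its centre.
Mind the look-alikes: they are no part of the job. What is shaped like the part that bears window_mid but purple or yellow is not meant.

How it is judged (in metres and radians):
On the way:
1. the window lies in the nest, its upper side still up, let go, with the table flat (horizontal distance between window_mid and nest below 0.003 m and z of window_mid in the frame of nest between 0.004 and 0.0075 m and angle between window_mid's own z axis and vertical below 0.08 rad and value of joint tilt_table below 0.03 rad and contact force between the fingers and cell_window below 0.05 N), for 0.2 s.
At the end, for the whole second after the job is handed in: The fingers hold the table still by its handle, pointer within 7 mm along the arc of the clip's middle (half the clip's width, 0.05 rad); the window, untouched, lies home in the nest (centre within 3.5 mm, at most 1.5 mm high), the side that was up at the start facing out (z of pointer in the frame of clip between -0.007 and 0.007 m and velocity of joint tilt_table between -0.05 and 0.05 rad/s and contact force between the fingers and tilt_table above 0.7 N and contact force between the fingers and cell_window below 0.05 N and x of window_mid in the frame of nest between -0.0035 and 0.0035 m and y of window_mid in the frame of nest between -0.0035 and 0.0035 m and z of window_mid in the frame of nest below 0.0075 m and z of window_top in the frame of nest above 0.01 m and distance between the grasp point and handle below 0.06 m); the arm keeps its last pose, push and grip.
It fails at once if the index clip is shifted along the quadrant by more than 5 mm (distance of clip from where it was at the start of the episode above 0.005 m).
It fails at once if a bystander is shifted by more than 20 mm (distance of any of drip_dish, jar_red, jar_blue, tweezers, dust_brush, hex_key from where it was at the start of the episode above 0.02 m).
It also fails if it takes over 58 s, if anything falls off the work surface, if the arm or the gripper's body presses on something with over 40 N, if the wrist force passes 120 N, or if a joint passes its speed limit or range.

## Robot

A 6-joint arm with a two-finger parallel gripper is mounted at the origin on a cart in front of the work surface, level with it; the furniture and walls round the work are solid. World frame = base frame: x ahead of the robot, y to its left, z up, the work surface at z = 0. Lengths are in mm, angles in rad, forces in N, time in s.
With the tool pointing down it reaches from about 325 to 875 mm from the base axis. Payload 4.4 kg.
Tool frame: the origin (TCP) lies midway between the tips of the shut fingers; the grasp point (between the pads) lies 19 mm behind it; z points along the fingers, y is the line along which they close (so a half turn about z gives the same grasp; the last joint's range is limited). The gripper opens to 85 mm and grips with 20 to 120 N. Pads are 22 mm wide; open, the fingers measure 114 mm over their backs; the gripper's body (76 mm by 85 mm) begins 54 mm behind the grasp point. The pads swing forward as they close: fully open they stand 13 mm farther back than shut.
Start: joints at [-1.325, 0.207, 1.542, -0, 1.393, -0.15], TCP at [221.677, -530.553, 231.282] pointing down, gripper open.
Joint ranges: [-2.73, 2.73], [-0.86, 2.22], [0.23, 2.46], [-1.11, 4.25], [0.08, 2.63], [-2.82, 2.82]. Speed limits (rad/s): [2.79, 2.79, 3.14, 3.14, 3.14, 3.14].

## Interface

Orientations are given as a 3x3 rotation matrix whose columns are the frame's x, y, z axes.
In Python, from station import telemetry, viewer, close_job gives the robot as it stands. The module is installed in compiled form; this text tells all that it offers.
- The arm moves only by the shell command python3 -m pendant 'ROWS'. ROWS is JSON, a list of rows, each a list of 7 numbers: the shift along the tool's x, y, z in m, then the turn, a rotation vector about the tool's x, y, z in rad, then the opening, from 0 (shut) to 1 (fully open). In form: [[tx, ty, tz, rx, ry, rz, jaw], ...]. A call has 1 to 8 rows; each row shifts and turns the commanded pose from where the row before left it, along the tool's axes as they then stand; what a row does not reach is not made up. A row lasts 1/12 s, in which the tool goes at most 41.7 mm and 7.16 degrees, less where a joint would pass 70% of its speed; a pose out of reach is approached as far as the arm can. A call is refused whole if a number of a shift passes 0.0417 or a number of a turn 0.125, either way. A call with a gripper value outside its range is refused whole. The fingers move at their own pace and stop on an object; the grip force is fixed at half the most. Time passes only in rows, so rows that do not move let the fingers close. It gives the time, the measured TCP pose, the force, the opening and the grip force at its end, in the units of the state.
- telemetry.get_state(): the state, without advancing time (a new reading comes with each control period).
- viewer.capture(name): name is "scene" or "top" or "wrist"; returns the picture (400x640x3 uint8, blue, green, red); there is no depth.
- viewer.camera_model(name): a dict with "camera_matrix" (3x3 intrinsics, pixels), "R" (3x3) and "t" (3): a world point X has camera coordinates R X + t. Camera axes: x right, y down, z forward; pixel columns grow to the right and rows downward; lengths in mm; the calibration is good to about 2 mm. The wrist camera is an equidistant fisheye: a pixel r from the principal point sees the ray r / f radians off the axis. A picture is of the moment at which its call begins: read the wrist's pose just before it. camera_model takes no time and is no camera call; for the wrist camera it gives the pose at the moment of the call.
- close_job(): hands the job in; it is judged then, once.
The state is a dict: "time_s": time; "joints": joint angles; "qd": joint speeds; "effort": joint torques, N m; "tool_pos": TCP position; "tool_rot": TCP orientation; "ft_force": force on the tool from outside, world axes, zero at the start; "torque": the same for the moment, N m; "finger_gap": finger opening in mm; "grasp_force": force on a finger pad.
Only numpy, scipy, OpenCV 4.12 (cv2) and the standard library are available. Lean on these libraries where they do the work, as an engineer would, in place of code of your own. Each camera call takes 0.05 s, during which the arm holds its last target. There are 200 camera calls.

## Working session

There is one attempt and no reset: what is moved stays moved. The work goes in short steps, Python scripts to look and compute and a shell command to move; the robot and the scene stay as the last step left them, time stands still between calls to the robot, and variables do not carry over. Pictures are saved under pics/ and viewed, at most 11 in all, crops included, and the job is handed in when it is done.

```bash
mkdir -p pics
python3 - <<'E'
from station import telemetry, viewer
import cv2, numpy as np
for n in ("top","scene"):
    cv2.imwrite(f"pics/{n}0.png",viewer.capture(n)); m=viewer.camera_model(n); print(n,m)
s=telemetry.get_state(); print(s['time_s'],s['tool_pos'],np.round(s['tool_rot'],3).tolist())
E
```

```text
top {'camera_matrix': array([[441.59109127,   0.        , 318.49122498],
       [  0.        , 441.59109127, 198.77862896],
       [  0.        ,   0.        ,   1.        ]]), 'R': array([[ 0.01750162, -0.99976321, -0.0129311 ],
       [-0.99785087, -0.01664843, -0.06337568],
       [ 0.06314539,  0.01401249, -0.99790596]]), 't': array([  74.31153796,  540.71219726, 1026.72489845])}
scene {'camera_matrix': array([[383.98577107,   0.        , 332.0675944 ],
       [  0.        , 383.98577107, 199.30956707],
       [  0.        ,   0.        ,   1.        ]]), 'R': array([[-0.56320513, -0.82606684, -0.02033624],
       [-0.57304897,  0.40819412, -0.7106282 ],
       [ 0.59532752, -0.38857579, -0.70327378]]), 't': array([344.06282372, 332.58846422, 798.20687062])}
0.1 [ 221.50888391 -529.8712377   230.19739221] [[0.923, 0.386, -0.001], [0.386, -0.923, 0.002], [0.0, -0.002, -1.0]]
```

View pics/top0.png

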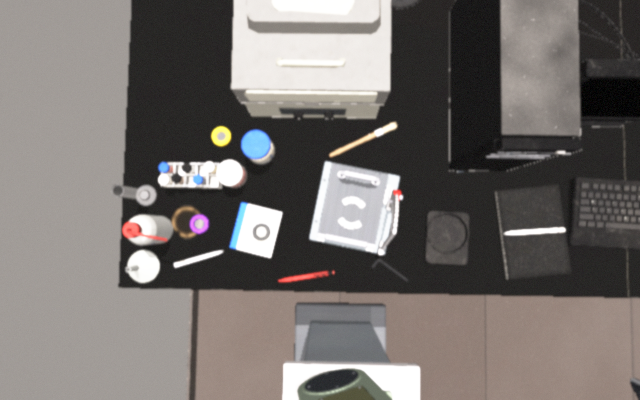

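View pics/scene0.png

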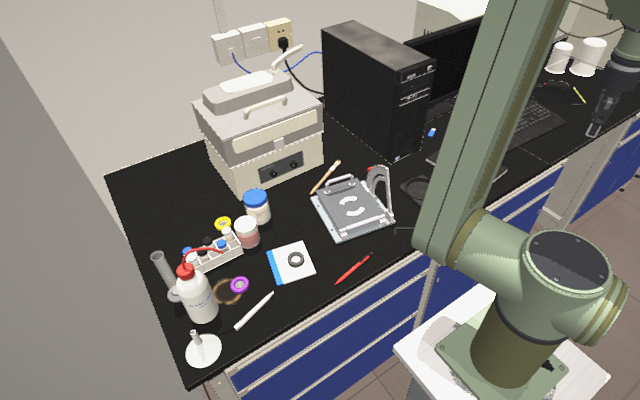

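Top view: the candidates are the black ring at (262,232) on the white pad, a purple one at (199,224) and a yellow one at (221,136). The black one on the tissue pad fits. The nest is at about (351,213), the handle bar at (358,179), and the red clip at (398,193). I'll confirm in one enlarged crop.

```bash
cat > h.py <<'E'
import numpy as np, cv2
from station import telemetry, viewer
def ray(n,uv,m=None):
    m=m or viewer.camera_model(n); K=m['camera_matrix']; R=np.array(m['R']); t=np.array(m['t'])
    d=np.array([(uv[0]-K[0,2])/K[0,0],(uv[1]-K[1,2])/K[1,1],1.])
    if n=='wrist':
        a=np.hypot(d[0],d[1]); d=np.array([d[0]/a*np.sin(a),d[1]/a*np.sin(a),np.cos(a)]) if a>1e-9 else d
    return -R.T@t, R.T@d
def onz(n,uv,z,m=None):
    c,d=ray(n,uv,m); return c+d*(z-c[2])/d[2]
def proj(n,X,m=None):
    m=m or viewer.camera_model(n); K=m['camera_matrix']; p=np.array(m['R'])@X+np.array(m['t'])
    if n=='wrist':
        r=np.hypot(p[0],p[1]); a=np.arctan2(r,p[2]); q=p[:2]/r*a
    else: q=p[:2]/p[2]
    return q*[K[0,0],K[1,1]]+[K[0,2],K[1,2]]
E
python3 - <<'E'
from h import *
im=cv2.imread('pics/top0.png')
c=im[150:270,220:412]; cv2.imwrite('pics/topc.png',cv2.resize(c,None,fx=4,fy=4,interpolation=cv2.INTER_CUBIC))
for n,uv,z in [('ring',(262,232),12),('nest',(351,213),42),('h',(358,179),75),('clip',(398,193),100)]: print(n,onz('top',uv,z))
s=telemetry.get_state();m=viewer.camera_model('wrist');R=s['tool_rot'];c=-m['R'].T@m['t']
print('cam in tool',np.round(R.T@(c-s['tool_pos']),1),np.round(R.T@m['R'].T,3).tolist(),m['camera_matrix'])
E
```

```text
ring [458.59176992 216.13904753  12.        ]
nest [506.26031035   7.76989721  42.        ]
h [581.56688099  -4.92458494  75.        ]
clip [549.62660231 -90.29983494 100.        ]
cam in tool [  76.6    0.4 -143.5] [[-0.001, -0.954, -0.299], [1.0, -0.001, 0.0], [-0.001, -0.299, 0.954]] [[309.70691629   0.         322.41911241]
 [  0.         309.70691629 198.38728696]
 [  0.           0.           1.        ]]
```

View pics/topc.png

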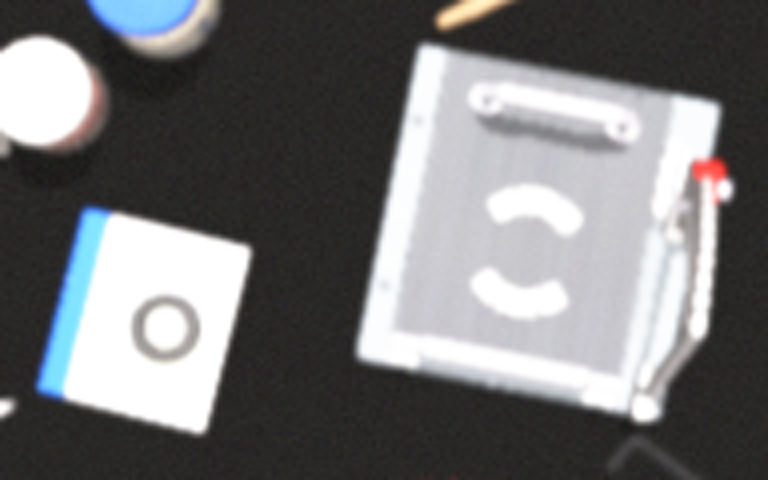

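The crop confirms it: the plain black ring lies on the white pad with the blue strip, crop (165,328), which is top (261,232). The nest is the pair of white arcs, the bar runs parallel to the hinge (stage yaw ≈ -0.186), and the red clip is at crop (710,170). I'll move over the ring.

```bash
r='[0.0253,-0.0299,0,0,0,0,1]'; python3 -m pendant '[[0.0253,-0.0299,0,0,0,0,1],[0.0253,-0.0299,0,0,0,0,1],[0.0253,-0.0299,0,0,0,0,1],[0.0253,-0.0299,0,0,0,0,1],[0.0253,-0.0299,0,0,0,0,1],[0.0253,-0.0299,0,0,0,0,1],[0.0253,-0.0299,0,0,0,0,1],[0.0253,-0.0299,0,0,0,0,1]]' >/dev/null
python3 -m pendant '[[0.0253,-0.0299,0,0,0,0,1],[0.0253,-0.0299,0,0,0,0,1],[0.0253,-0.0299,0,0,0,0,1],[0.0253,-0.0299,0,0,0,0,1],[0.0253,-0.0299,0,0,0,0,1],[0.0253,-0.0299,0,0,0,0,1],[0.0253,-0.0299,0,0,0,0,1],[0.0253,-0.0299,0,0,0,0,1]]'
python3 -m pendant '[[0.0253,-0.0299,0,0,0,0,1],[0.0253,-0.0299,0,0,0,0,1],[0.0253,-0.0299,0,0,0,0,1],[0.0253,-0.0299,0,0,0,0,1],[0,0,0,0,0,-0.12,1],[0,0,0,0,0,-0.12,1],[0,0,0,0,0,-0.12,1],[0,0,0,0,0,-0.12,1]]'
python3 -m pendant '[[0,0,0,0,0,-0.12,1],[0,0,0,0,0,-0.12,1],[0,0,0,0,0,-0.12,1],[0,0,0,0,0,-0.12,1],[0,0,0,0,0,-0.12,1],[0,0,0,0,0,-0.12,1],[0,0,0,0,0,-0.12,1],[0,0,0,0,0,-0.12,1]]'
python3 -m pendant '[[0,0,0.008,0,0,-0.12,1],[0,0,0.008,0,0,-0.12,1],[0,0,0.008,0,0,-0.12,1],[0,0,0.008,0,0,-0.12,1],[0,0,0.008,0,0,-0.12,1],[0,0,0.008,0,0,-0.12,1],[0,0,0.008,0,0,-0.12,1],[0,0,0.008,0,0,-0.12,1]]'
python3 - <<'E'
from h import *
s=telemetry.get_state();print(s['time_s'],s['tool_pos'],np.round(s['tool_rot'],3).tolist(),s['joints'])
m=viewer.camera_model('wrist'); im=viewer.capture('wrist'); cv2.imwrite('pics/w1.png',im)
print(proj('wrist',np.array([458.6,216,12]),m))
E
```

```text
time_s: 1.43
tool_pos: [410.5, 69.0, 231.1]
tool_rot: [[0.923, 0.386, 0.0], [0.386, -0.923, -0.0], [-0.0, 0.0, -1.0]]
ft_force: [0.7, -0.8, 1.2]
finger_gap: 85.3
grasp_force: 0.0
time_s: 2.1
tool_pos: [457.5, 216.7, 230.5]
tool_rot: [[0.635, 0.773, -0.002], [0.773, -0.635, -0.001], [-0.001, -0.001, -1.0]]
ft_force: [0.9, -0.0, 0.2]
finger_gap: 85.4
grasp_force: 0.0
time_s: 2.77
tool_pos: [457.5, 216.2, 230.7]
tool_rot: [[-0.268, 0.964, -0.001], [0.964, 0.268, -0.0], [-0.0, -0.001, -1.0]]
ft_force: [-0.6, -0.3, 0.0]
finger_gap: 85.4
grasp_force: 0.0
time_s: 3.43
tool_pos: [457.5, 216.2, 166.4]
tool_rot: [[-0.943, 0.333, -0.001], [0.333, 0.943, -0.0], [0.001, -0.001, -1.0]]
ft_force: [0.1, -0.2, -0.6]
finger_gap: 85.4
grasp_force: 0.0
3.4333 [457.51201126 216.17704875 166.35473853] [[-0.943, 0.333, -0.001], [0.333, 0.943, -0.0], [0.001, -0.001, -1.0]] [ 2.70194561e-01  1.26262307e-01  1.77636460e+00  5.11993553e-05
  1.24014395e+00 -9.60781353e-01]
[323.13227078 182.81244157]
```

View pics/w1.png

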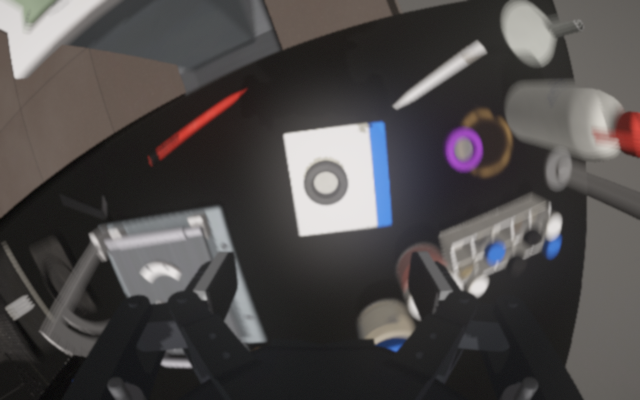

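Wrist view: black ring at (325,182) on the white pad, with the purple one at (464,149) well away and the jars beyond the fingers. I'll measure the ring accurately.

```bash
cat > ring.py <<'E'
from h import *
def ring(im,m,guess,z,r=40):
    g=cv2.cvtColor(im,cv2.COLOR_BGR2GRAY); u,v=map(int,guess)
    mask=(g<130).astype(np.uint8); sub=np.zeros_like(mask); sub[v-r:v+r,u-r:u+r]=mask[v-r:v+r,u-r:u+r]
    cs,_=cv2.findContours(sub,cv2.RETR_EXTERNAL,cv2.CHAIN_APPROX_NONE)
    c=max(cs,key=cv2.contourArea)
    P=np.array([onz('wrist',p[0],z,m)[:2] for p in c]); (cc,rad)=cv2.minEnclosingCircle(P.astype(np.float32).reshape(-1,1,2))
    A=np.c_[2*P,np.ones(len(P))]; b=np.linalg.lstsq(A,(P**2).sum(1),rcond=None)[0]
    return b[:2],np.sqrt(b[2]+b[:2]@b[:2])
E
python3 - <<'E'
from ring import *
m=viewer.camera_model('wrist'); im=cv2.imread('pics/w1.png')
for z in (12,18): print(z,ring(im,m,(325,182),z,28))
t=cv2.imread('pics/top0.png'); g=cv2.cvtColor(t,cv2.COLOR_BGR2GRAY)
# red clip centroids
for n,w in (('top',(380,415,180,205)),('scene',(362,378,160,176))):
    i=cv2.imread(f'pics/{n}0.png').astype(int); a=i[w[2]:w[3],w[0]:w[1]]; k=(a[...,2]>a[...,1]+50)&(a[...,2]>a[...,0]+50); ys,xs=np.where(k); print(n,k.sum(),xs.mean()+w[0],ys.mean()+w[2])
for n,uv,z in [('jr',(231,173),71),('jb',(257,144),86)]: print(n,onz('top',uv,z))
E
```

```text
12 (array([456.05783995, 217.48489868]), np.float64(17.676510529178806))
18 (array([454.63103284, 217.95818471]), np.float64(17.318671102959893))
top 55 397.1090909090909 192.61818181818182
scene 20 368.8 168.3
jr [591.00790266 281.36337368  71.        ]
jb [655.21093884 221.93385108  86.        ]
```

```bash
python3 -m pendant '[[0,0,0.02,0,0,-0.077,1],[0,0,0.02,0,0,-0.077,1],[0.0017,0.001,0.02,0,0,0,1],[0,0,0.02,0,0,0,1],[0,0,0.02,0,0,0,1],[0,0,0,0,0,0,1]]'
python3 - <<'E'
from ring import *
m=viewer.camera_model('wrist'); im=viewer.capture('wrist'); cv2.imwrite('pics/w2.png',im)
s=telemetry.get_state();print(s['time_s'],s['tool_pos'],np.round(s['tool_rot'],3).tolist())
g=proj('wrist',np.array([456,217.5,12.]),m);print(g)
for z in (12,18): print(z,ring(im,m,g,z,45))
u,v=map(int,g); cv2.imwrite('pics/w2c.png',cv2.resize(im[v-70:v+70,u-100:u+100],None,fx=4,fy=4))
E
```

```text
time_s: 3.98
tool_pos: [452.6, 216.5, 63.2]
tool_rot: [[-0.981, 0.193, -0.009], [0.193, 0.981, -0.003], [0.008, -0.004, -1.0]]
ft_force: [-0.6, 0.0, -1.1]
finger_gap: 85.3
grasp_force: 0.0
4.0333 [454.0679823  216.93941828  65.15006181] [[-0.981, 0.192, -0.006], [0.192, 0.981, -0.002], [0.006, -0.003, -1.0]]
[325.75100981 224.23166278]
12 (array([459.93474508, 218.21462966]), np.float64(22.311649776978918))
18 (array([457.47231748, 218.61600542]), np.float64(21.62652774190033))
```

View pics/w2c.png

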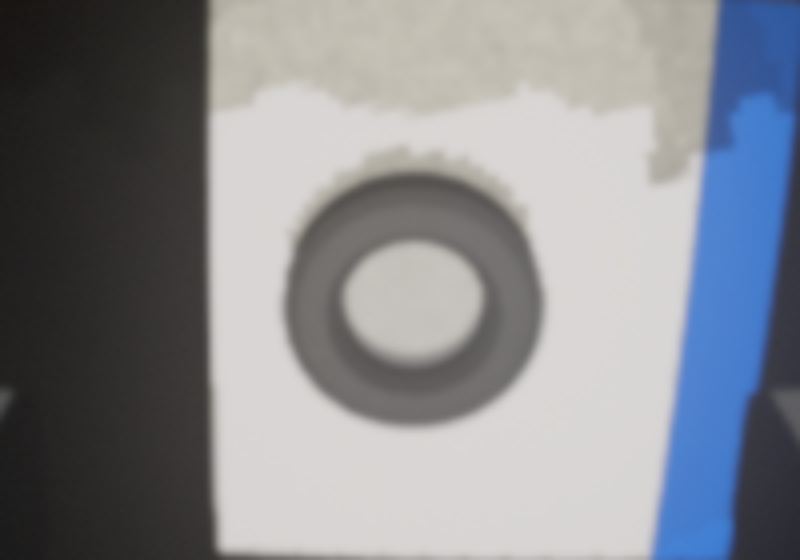

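The crop shows the ring clean and black, centred near crop (414,300), between the fingers. The arm was still settling, so I'll re-measure it at rest.

```bash
python3 -m pendant '[[0,0,0,0,0,0,1],[0,0,0,0,0,0,1],[0,0,0,0,0,0,1]]'
python3 - <<'E'
from ring import *
m=viewer.camera_model('wrist'); im=viewer.capture('wrist'); cv2.imwrite('pics/w3.png',im)
g=proj('wrist',np.array([457,217.5,12.]),m);print(g)
for z in (6,12,18): print(z,ring(im,m,g,z,45))
E
```

```text
time_s: 4.28
tool_pos: [457.9, 218.0, 69.0]
tool_rot: [[-0.982, 0.191, 0.003], [0.191, 0.982, 0.001], [-0.003, 0.001, -1.0]]
ft_force: [0.2, 0.1, 0.8]
finger_gap: 85.5
grasp_force: 0.0
[321.86636694 215.02612488]
6 (array([461.99171815, 217.75592226]), np.float64(22.819612250747664))
12 (array([459.70260552, 218.17625066]), np.float64(22.15581453452961))
18 (array([457.41349289, 218.59657907]), np.float64(21.492016818317538))
```

```bash
python3 -m pendant '[[-0.0015,0,0.012,0,0,0,1],[0,0,0.015,0,0,0,1],[0,0,0.015,0,0,0,1],[0,0,0.012,0,0,0,0.8],[0,0,0.009,0,0,0,0.7],[0,0,0,0,0,0,0.62],[0,0,0,0,0,0,0.6],[0,0,0,0,0,0,0.58]]'
python3 -m pendant '[[0,0,0,0,0,0,0.4],[0,0,0,0,0,0,0.3],[0,0,0,0,0,0,0.3],[0,0,0,0,0,0,0.3],[0,0,0,0,0,0,0.3],[0,0,0,0,0,0,0.3]]'
```

```text
time_s: 5.0
tool_pos: [458.4, 217.4, 4.5]
tool_rot: [[-0.982, 0.191, 0.001], [0.191, 0.982, -0.0], [-0.001, 0.0, -1.0]]
ft_force: [0.3, 0.2, 0.1]
finger_gap: 49.2
grasp_force: 0.0
time_s: 5.5
tool_pos: [458.9, 217.6, 5.3]
tool_rot: [[-0.982, 0.191, 0.002], [0.191, 0.982, 0.001], [-0.002, 0.001, -1.0]]
ft_force: [-0.7, -0.1, 6.2]
finger_gap: 40.6
grasp_force: 60.7
```

```bash
python3 -m pendant '[[0,0,-0.008,0,0,0,0.3],[0,0,-0.016,0,0,0,0.3],[0,0,-0.024,0,0,0,0.3],[0,0,-0.024,0,0,0,0.3],[0,0,-0.016,0,0,0,0.3],[0,0,-0.008,0,0,0,0.3],[0,0,0,0,0,0,0.3],[0,0,0,0,0,0,0.3]]'
python3 - <<'E'
from h import *
m=viewer.camera_model('wrist'); im=viewer.capture('wrist'); cv2.imwrite('pics/w4.png',im)
s=telemetry.get_state(); p=s['tool_pos']; g=proj('wrist',p+[0,0,5],m);print(p,g)
u,v=map(int,g); cv2.imwrite('pics/w4c.png',cv2.resize(im[max(v-90,0):v+60,u-100:u+100],None,fx=4,fy=4))
E
```

```text
time_s: 6.17
tool_pos: [457.7, 217.2, 100.1]
tool_rot: [[-0.982, 0.191, -0.0], [0.191, 0.982, -0.0], [0.0, -0.0, -1.0]]
ft_force: [0.2, -0.2, -1.7]
finger_gap: 40.5
grasp_force: 60.7
[456.98573241 217.01275647  99.26489588] [322.41051988 257.39395616]
```

View pics/w4c.png

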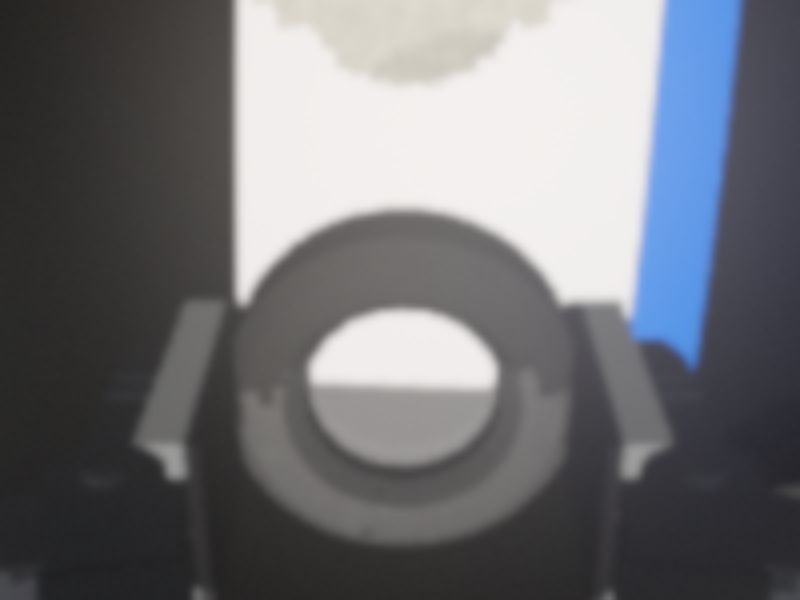

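Ring held level between the pads, hole centre at crop (402,387), outline from 208 to 547. Next is its offset in the tool, plus the stage pose.

Run:
```python
from h import *
from scipy.optimize import least_squares
s=telemetry.get_state(); p=s['tool_pos'];R=s['tool_rot']; m=viewer.camera_model('wrist')
f=lambda cx,cy:(222+(cx+.5)/4-.5,167+(cy+.5)/4-.5)
for nm,c,z in [('hole',(402,387),7),('near',(402,208),1),('near',(402,208),13),('far',(402,547),13)]:
    print(nm,np.round(R.T@(onz('wrist',f(*c),p[2]+z,m)-p),1))
# stage pose from top picture: crop px -> (220+(c+.5)/4-.5)
g=lambda cx,cy:np.array([220+(cx+.5)/4-.5,150+(cy+.5)/4-.5])
# nest arcs corners: outer ends; bar ends, table corners etc
obs=[((0+65,0,5),g(527,252)),((148,0,41),g(554,112)),]
for (cx,cy),z in [((527,252),40),((487,99),75),((622,124),75),((428,45),15),((720,102),15),((360,358),15)]:
    print((cx,cy),np.round(onz('top',g(cx,cy),z),1))
T=viewer.camera_model('top');S=viewer.camera_model('scene')
c1,d1=ray('top',(397.1,192.6));c2,d2=ray('scene',(368.8,168.3))
A=np.c_[d1,-d2];k=np.linalg.lstsq(A,c2-c1,rcond=None)[0];print('clip',c1+d1*k[0],c2+d2*k[1])
```

```text
hole [-1.2 -0.5 -7. ]
near [20.6 -0.5 -1. ]
near [ 25.2  -0.4 -13. ]
far [-21.9  -0.5 -13. ]
(527, 252) [507.2   6.8  40. ]
(487, 99) [591.4  32.4  75. ]
(622, 124) [578.5 -43.2  75. ]
(428, 45) [630.4  65.8  15. ]
(720, 102) [ 599. -108.   15.]
(360, 358) [443.9 102.8  15. ]
clip [550.6985588  -88.81454572  97.11372142] [551.17622918 -88.1657552   97.04577201]
```

```bash
python3 -m pendant '[[-0.0065,-0.014,-0.005,0,0,0,0.3],[-0.0125,-0.028,-0.005,0,0,0,0.3],[-0.0125,-0.028,-0.005,0,0,0,0.3],[-0.0125,-0.028,0,0,0,0,0.3],[-0.0125,-0.028,0,0,0,0,0.3],[-0.0125,-0.028,0,0,0,0,0.3],[-0.0125,-0.028,0,0,0,0,0.3],[-0.0065,-0.014,0,0,0,0,0.3]]'
python3 -m pendant '[[0,0,0,0,0,0,0.3],[0,0,0,0,0,0,0.3],[0,0,0,0,0,0,0.3],[0,0,0,0,0,0,0.3]]'
python3 - <<'E'
from h import *
m=viewer.camera_model('wrist'); im=viewer.capture('wrist'); cv2.imwrite('pics/w5.png',im); np.savez('w5.npz',**m)
s=telemetry.get_state(); p=s['tool_pos']
print(p, s['finger_gap'],proj('wrist',np.array([507,7,37.]),m))
cv2.imwrite('pics/w5c.png',cv2.resize(im[80:300,190:450],None,fx=3,fy=3)[:600])
E
```

```text
time_s: 6.88
tool_pos: [506.4, 5.2, 113.5]
tool_rot: [[-0.981, 0.193, -0.003], [0.193, 0.981, -0.001], [0.003, -0.001, -1.0]]
ft_force: [0.6, -0.3, -0.2]
finger_gap: 40.5
grasp_force: 60.7
time_s: 7.22
tool_pos: [506.0, 9.3, 114.4]
tool_rot: [[-0.982, 0.189, -0.002], [0.189, 0.982, 0.001], [0.002, 0.0, -1.0]]
ft_force: [-0.3, 0.0, 0.0]
finger_gap: 40.2
grasp_force: 60.7
[506.23794953   9.37010718 114.64419732] 40.284970742284145 [320.14396771 208.75692508]
```

View pics/w5c.png

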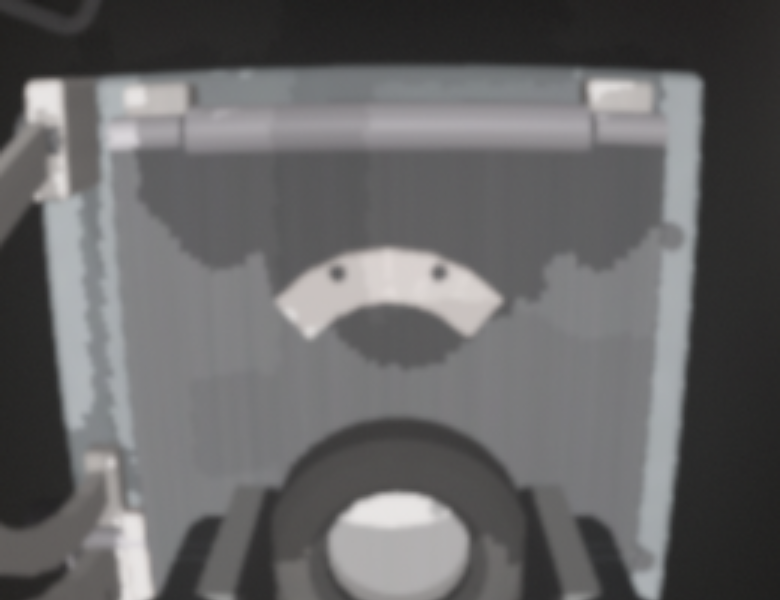

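The near nest arc is clear: outer corners at crop (275,298) and (504,298), inner corners at (310,338) and (470,338), hinge barrel at y≈128.

Run:
```python
from h import *
m=dict(np.load('w5.npz')); s=telemetry.get_state();R=s['tool_rot'];p=s['tool_pos']
f=lambda cx,cy:(190+(cx+.5)/3-.5,80+(cy+.5)/3-.5)
for nm,c,z,e in [('oL',(275,299),42,(15,-32.7)),('oR',(504,299),42,(15,32.7)),('iL',(310,338),42,(15,-19)),('iR',(470,338),42,(15,19)),('apex',(390,247),37,(36,0)),('apexin',(390,303),42,(24.5,0)),('hingeL',(188,128),40,(65,0)),('hingeR',(591,128),40,(65,0))]:
    q=R.T@(onz('wrist',f(*c),z,m)-p); print(nm,np.round(q[:2],1),'nest at',np.round(q[:2]-e,1))
c=np.array([-.6,-.5]);print(R)
```

```text
oL [ 22.9 -30.1] nest at [7.9 2.6]
oR [22.8 25. ] nest at [ 7.8 -7.7]
iL [ 13.1 -21.9] nest at [-1.9 -2.9]
iR [13.  16.9] nest at [-2.  -2.1]
apex [34.5 -2.4] nest at [-1.5 -2.4]
apexin [21.8 -2.4] nest at [-2.7 -2.4]
hingeL [ 64.4 -50.1] nest at [ -0.6 -50.1]
hingeR [64.1 45.1] nest at [-0.9 45.1]
[[-9.81973216e-01  1.89014329e-01 -1.47882623e-03]
 [ 1.89013779e-01  9.81974306e-01  5.04517966e-04]
 [ 1.54753049e-03  2.15904594e-04 -9.99998779e-01]]
```

```bash
python3 -m pendant '[[-0.0012,-0.0019,0.008,0,0,0,0.3],[0,0,0.014,0,0,0,0.3],[0,0,0.016,0,0,0,0.3],[0,0,0.016,0,0,0,0.3],[0,0,0.01,0,0,0,0.3],[0,0,0.006,0,0,0,0.3],[0,0,0,0,0,0,0.3],[0,0,0,0,0,0,0.3]]'
python3 - <<'E'
from h import *
m=viewer.camera_model('wrist'); im=viewer.capture('wrist'); cv2.imwrite('pics/w6.png',im); np.savez('w6.npz',**m)
s=telemetry.get_state(); p=s['tool_pos']
print(p, s['finger_gap'],proj('wrist',p,m))
cv2.imwrite('pics/w6c.png',cv2.resize(im[180:320,230:420],None,fx=4,fy=4))
E
```

```text
time_s: 7.93
tool_pos: [507.9, 6.2, 45.2]
tool_rot: [[-0.982, 0.19, -0.0], [0.19, 0.982, 0.0], [0.0, -0.0, -1.0]]
ft_force: [0.7, 0.9, -0.8]
finger_gap: 40.2
grasp_force: 60.7
[508.4812645    6.08294885  45.83176465] 40.10520054218412 [322.9901839  256.40075357]
```

View pics/w6c.png

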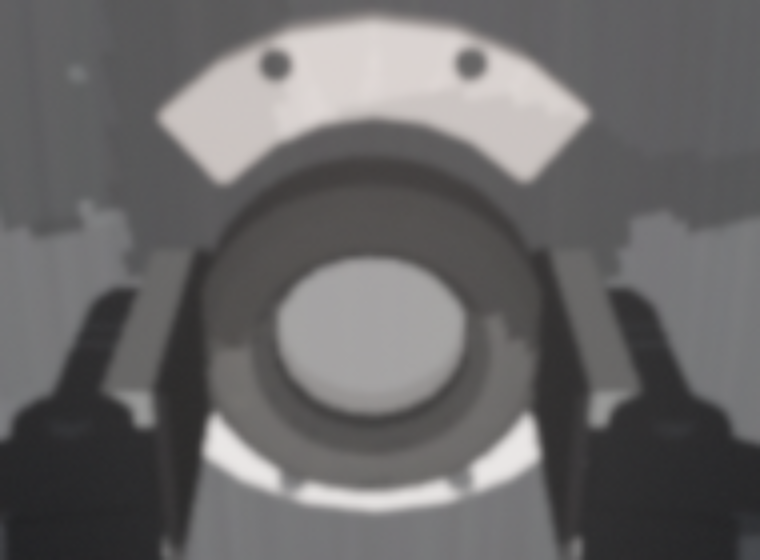

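Ring hovering over the nest, well aligned laterally (ring centre column ≈372, nest ≈374). I'll work out the fore-aft offset.

Run:
```python
from h import *
m=dict(np.load('w6.npz')); s=telemetry.get_state();R=s['tool_rot'];p=s['tool_pos']
f=lambda cx,cy:(230+(cx+.5)/4-.5,180+(cy+.5)/4-.5)
for nm,c,z,e in [('oL',(157,116),42,(26.3,-27.2)),('oR',(592,116),42,(26.3,27.2)),('iL',(222,184),42,(15,-19.3)),('iR',(527,184),42,(15,19.3)),('apexo',(374,18),42,(36,0)),('apexin',(374,118),42,(24.5,0)),('ringnear',(372,155),p[2]+.7,(22,0)),('ringfar',(372,488),p[2]+12.7,(-22,0)),('ringL',(203,325),p[2]+10,(0,-22)),('ringR',(541,325),p[2]+10,(0,22)),('hole',(372,335),p[2]+6.7,(0,0))]:
    q=R.T@(onz('wrist',f(*c),z,m)-p); print(nm,np.round(q[:2],1),'centre',np.round(q[:2]-e,1))
```

```text
oL [ 25.  -27.4] centre [-1.3 -0.2]
oR [24.9 27.7] centre [-1.4  0.5]
iL [ 15.7 -19.5] centre [ 0.7 -0.2]
iR [15.7 19.8] centre [0.7 0.5]
apexo [37.7  0.1] centre [1.7 0.1]
apexin [24.8  0.1] centre [0.3 0.1]
ringnear [21.5 -0.2] centre [-0.5 -0.2]
ringfar [-19.9  -0.2] centre [ 2.1 -0.2]
ringL [  2.6 -20.9] centre [2.6 1.1]
ringR [ 2.6 20.5] centre [ 2.6 -1.5]
hole [-0.4 -0.2] centre [-0.4 -0.2]
```

```bash
python3 -m pendant '[[0.0008,0.0003,0.002,0,0,0,0.3],[0,0,0.002,0,0,0,0.3],[0,0,0.0015,0,0,0,0.3],[0,0,0.0015,0,0,0,0.3],[0,0,0.001,0,0,0,0.3],[0,0,0,0,0,0,0.3],[0,0,0,0,0,0,0.3]]'
```

```text
time_s: 8.57
tool_pos: [507.1, 6.5, 37.2]
tool_rot: [[-0.982, 0.191, -0.0], [0.191, 0.982, 0.0], [0.0, 0.0, -1.0]]
ft_force: [-0.4, 0.0, -0.4]
finger_gap: 40.8
grasp_force: 60.7
```

```bash
python3 -m pendant '[[0,0,0.0005,0,0,0,0.3],[0,0,0.0005,0,0,0,0.3],[0,0,0,0,0,0,0.3],[0,0,0,0,0,0,0.3]]'
python3 -m pendant '[[0,0,0,0,0,0,0.52],[0,0,0,0,0,0,0.55],[0,0,0,0,0,0,0.6],[0,0,0,0,0,0,0.7],[0,0,0,0,0,0,0.7],[0,0,0,0,0,0,0.7]]'
python3 -m pendant '[[0,0,-0.008,0,0,0,0.7],[0,0,-0.02,0,0,0,0.7],[0,0,-0.03,0,0,0,0.7],[0,0,-0.03,0,0,0,0.7],[0,0,-0.02,0,0,0,0.7],[0,0,-0.005,0,0,0,0.7],[0,0,0,0,0,0,0.7],[0,0,0,0,0,0,0.7]]'
python3 - <<'E'
from h import *
m=viewer.camera_model('wrist'); im=viewer.capture('wrist'); cv2.imwrite('pics/w7.png',im); np.savez('w7.npz',**m)
print(proj('wrist',np.array([507.5,6.5,37]),m))
cv2.imwrite('pics/w7c.png',cv2.resize(im[130:270,230:420],None,fx=4,fy=4))
E
```

```text
time_s: 8.9
tool_pos: [507.2, 6.5, 36.3]
tool_rot: [[-0.982, 0.191, 0.0], [0.191, 0.982, 0.0], [-0.0, 0.0, -1.0]]
ft_force: [0.3, -0.2, -0.4]
finger_gap: 40.3
grasp_force: 60.7
time_s: 9.4
tool_pos: [507.1, 6.5, 36.3]
tool_rot: [[-0.982, 0.191, 0.0], [0.191, 0.982, 0.0], [-0.0, 0.0, -1.0]]
ft_force: [-0.6, -0.7, -0.2]
finger_gap: 59.8
grasp_force: 0.0
time_s: 10.07
tool_pos: [506.6, 6.6, 148.9]
tool_rot: [[-0.982, 0.191, -0.001], [0.191, 0.982, 0.0], [0.001, -0.0, -1.0]]
ft_force: [-0.6, -0.3, -0.6]
finger_gap: 60.0
grasp_force: 0.0
[323.05281573 194.90831232]
```

View pics/w7c.png

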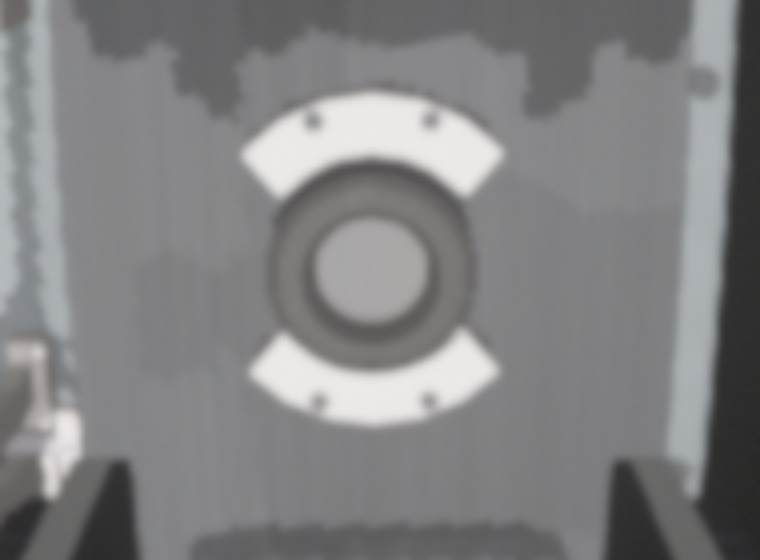

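The window sits home between both white arcs, ring centre at crop (372,268). I'll turn the gripper to straddle the bow handle.

```bash
python3 -m pendant '[[0,0,-0.004,0,0,0.12,0.5],[0,0,-0.004,0,0,0.12,0.5],[0,0,0,0,0,0.12,0.5],[0,0,0,0,0,0.12,0.5],[0,0,0,0,0,0.12,0.5],[0,0,0,0,0,0.12,0.5],[0,0,0,0,0,0.12,0.5],[0,0,0,0,0,0.12,0.5]]' >/dev/null
python3 -m pendant '[[0,0,0,0,0,0.12,0.5],[0,0,0,0,0,0.12,0.5],[0,0,0,0,0,0.12,0.5],[0,0,0,0,0,0.12,0.5],[0,0,0,0,0,0.12,0.5],[0,0,0,0,0,0.01,0.5],[0,0,0,0,0,0,0.5],[0,0,0,0,0,0,0.5]]'
python3 -m pendant '[[0,0.01,0,0,0,0,0.5],[0,0.02,0,0,0,0,0.5],[0,0.022,0,0,0,0,0.5],[0,0.02,0,0,0,0,0.5],[0,0.01,0,0,0,0,0.5],[0,0,0,0,0,0,0.5],[0,0,0,0,0,0,0.5],[0,0,0,0,0,0,0.5]]'
python3 - <<'E'
from h import *
m=viewer.camera_model('wrist'); im=viewer.capture('wrist'); cv2.imwrite('pics/w8.png',im); np.savez('w8.npz',**m)
for X in ([589,-9.2,75],[551,-88.5,97]): print(proj('wrist',np.array(X,float),m))
cv2.imwrite('pics/w8c.png',cv2.resize(im[60:350,150:550],None,fx=2,fy=2))
E
```

```text
time_s: 11.45
tool_pos: [506.3, 6.6, 156.1]
tool_rot: [[0.187, 0.982, -0.002], [0.982, -0.187, 0.0], [-0.0, -0.002, -1.0]]
ft_force: [-0.3, 0.6, -0.1]
finger_gap: 42.6
grasp_force: 0.0
time_s: 12.12
tool_pos: [587.0, -8.9, 156.8]
tool_rot: [[0.189, 0.982, -0.001], [0.982, -0.189, 0.0], [0.0, -0.001, -1.0]]
ft_force: [0.3, 0.3, 0.1]
finger_gap: 42.2
grasp_force: 0.0
[324.63140036 205.01505666]
[297.35951303 311.52861245]
```

View pics/w8c.png

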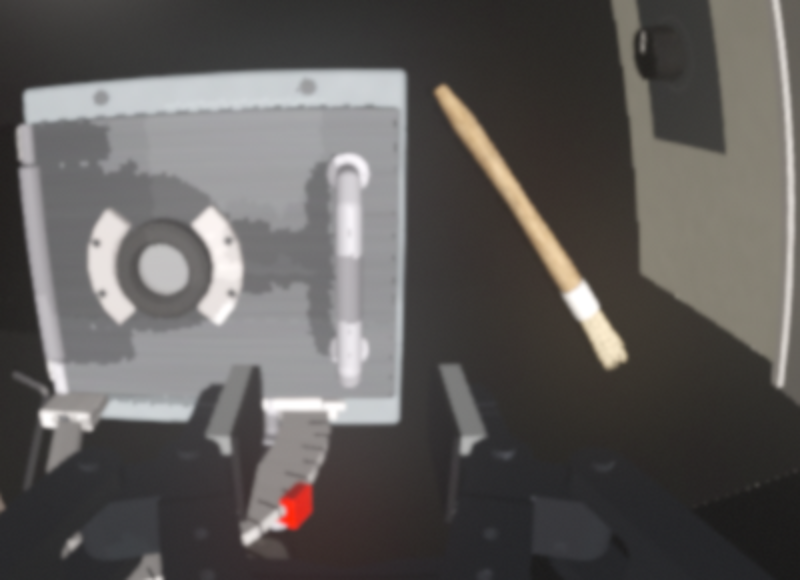

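The bar is at crop x≈348, straight from about 165 to 375, exactly where predicted. The red clip is at crop (297,507), also as predicted (angle ≈ 0.46). I'll descend and grip.

```bash
python3 -m pendant '[[0.004,0.0015,0.01,0,0,0,0.5],[0,0,0.02,0,0,0,0.5],[0,0,0.024,0,0,0,0.5],[0,0,0.022,0,0,0,0.5],[0,0,0.015,0,0,0,0.5],[0,0,0.006,0,0,0,0.5],[0,0,0,0,0,0,0.5],[0,0,0,0,0,0,0.5]]'
python3 -m pendant '[[0,0,0,0,0,0,0.25],[0,0,0,0,0,0,0.15],[0,0,0,0,0,0,0],[0,0,0,0,0,0,0],[0,0,0,0,0,0,0],[0,0,0,0,0,0,0]]'
```

```text
time_s: 12.83
tool_pos: [589.8, -5.2, 60.3]
tool_rot: [[0.19, 0.982, -0.0], [0.982, -0.19, 0.0], [0.0, -0.0, -1.0]]
ft_force: [0.5, 1.1, -0.2]
finger_gap: 42.8
grasp_force: 0.0
time_s: 13.33
tool_pos: [588.9, -5.2, 61.8]
tool_rot: [[0.189, 0.982, -0.002], [0.982, -0.189, 0.0], [-0.0, -0.002, -1.0]]
ft_force: [-5.4, 1.3, 6.2]
finger_gap: 7.7
grasp_force: 58.6
```

```bash
python3 -m pendant '[[0,-0.0008,-0.0029,0,0,0,0],[0,-0.0019,-0.0059,0,0,0,0],[0,-0.0033,-0.0086,0,0,0,0],[0,-0.0037,-0.0084,0,0,0,0],[0,-0.0043,-0.0082,0,0,0,0],[0,-0.0047,-0.0079,0,0,0,0],[0,-0.0052,-0.0076,0,0,0,0],[0,-0.0056,-0.0073,0,0,0,0]]'
python3 -m pendant '[[0,0,0,0,0,0,0],[0,0,0,0,0,0,0],[0,0,0,0,0,0,0],[0,0,0,0,0,0,0]]'
python3 - <<'E'
from h import *
s=telemetry.get_state();print(s['tool_pos'],s['finger_gap'],s['grasp_force'])
H=np.array([443.7,18.9,34]);ex=np.array([.982,-.19,0]);ey=np.array([.19,.982,0]);ez=np.array([0,0,1.])
for n in ('wrist','top','scene'):
    m=viewer.camera_model(n); im=viewer.capture(n); cv2.imwrite(f'pics/a_{n}.png',im); np.savez(f'a_{n}.npz',**m)
    P=lambda th,y:proj(n,H+135*(np.cos(th)*ex+np.sin(th)*ez)+y*ey,m).round(1)
    a=im.astype(int); k=(a[...,2]>a[...,1]+50)&(a[...,2]>a[...,0]+50); g=P(.464,-85); ys,xs=np.where(k); w=np.hypot(xs-g[0],ys-g[1])<30
    print(n,'pointer pred',P(.42,-78),'clip pred',g,'red',xs[w].mean().round(1),ys[w].mean().round(1),w.sum())
E
```

```text
time_s: 14.0
tool_pos: [561.2, 0.0, 118.5]
tool_rot: [[0.19, 0.982, 0.002], [0.982, -0.19, -0.0], [-0.0, 0.002, -1.0]]
ft_force: [1.9, -0.1, -3.0]
finger_gap: 7.5
grasp_force: 58.4
time_s: 14.33
tool_pos: [561.9, -0.1, 117.6]
tool_rot: [[0.19, 0.982, 0.002], [0.982, -0.19, -0.0], [0.0, 0.002, -1.0]]
ft_force: [3.6, -0.7, -1.6]
finger_gap: 7.8
grasp_force: 59.3
[ 5.61911905e+02 -1.34025474e-01  1.17554881e+02] 7.789580819622426 59.31137502193451
wrist pointer pred [326.7 334.3] clip pred [323.3 345.9] red 332.6 339.8 56
top pointer pred [393.  193.2] clip pred [396.3 194.8] red nan nan 0
scene pointer pred [367.  171.6] clip pred [369.7 170. ] red 368.8 168.2 20<stdin>:8: RuntimeWarning: Mean of empty slice.
  ret = ret.dtype.type(ret / rcount)
```

Run:
```python
from h import *
H=np.array([443.7,18.9,34]);ex=np.array([.982,-.19,0]);ey=np.array([.19,.982,0])
def polar(n,uv,m,y):
    c,d=ray(n,uv,m); t=(y-(c-H)@ey)/(d@ey); q=c+d*t-H; return round(float(np.arctan2(q[2],q@ex)),3),round(float(np.hypot(q[2],q@ex)),1)
a=cv2.imread('pics/w8.png').astype(int); k=(a[...,2]>a[...,1]+50)&(a[...,2]>a[...,0]+50); k=k.astype(np.uint8); n,l,st,ce=cv2.connectedComponentsWithStats(k)
i=[j for j in range(1,n) if np.hypot(*(ce[j]-[298,313]))<20]; i=max(i,key=lambda j:st[j,4]); print(st[i],ce[i])
for y in (-80,-85,-90): print(y,'w8',polar('wrist',ce[i],dict(np.load('w8.npz')),y),'scene',polar('scene',(368.8,168.3),None,y),'top',polar('top',(397.1,192.6),None,y))
w=cv2.imread('pics/a_wrist.png')[285:385,270:390]; s=cv2.imread('pics/a_scene.png')[140:200,335:395]; t=cv2.imread('pics/a_top.png')[160:230,370:420]
R=lambda i:cv2.resize(i,(390,390) ,interpolation=cv2.INTER_CUBIC)
cv2.imwrite('pics/comp.png',np.hstack([cv2.resize(w,(390,325),interpolation=cv2.INTER_CUBIC),cv2.resize(s,(325,325),interpolation=cv2.INTER_CUBIC)]))
```

```text
[289 301  18  25 321] [298.11214953 312.51090343]
-80 w8 (0.507, 145.4) scene (0.544, 137.4) top (0.691, 157.6)
-85 w8 (0.471, 141.9) scene (0.46, 141.0) top (0.486, 141.6)
-90 w8 (0.433, 138.6) scene (0.38, 145.6) top (0.242, 132.8)
```

View pics/comp.png

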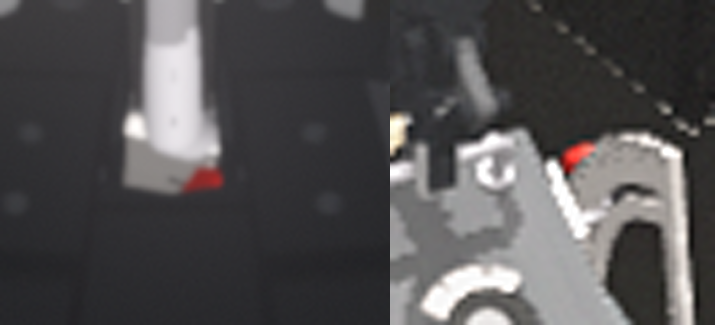

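All three views put the clip at ≈0.47 rad (radius ≈141 mm). The white pointer end at composite (555,165) sits just below the red clip at (578,157), which fits the table being at ≈0.41. I'll raise it by 0.057 rad.

```bash
python3 -m pendant '[[0,-0.0014,-0.0017,0,0,0,0],[0,-0.0029,-0.0033,0,0,0,0],[0,-0.0014,-0.0017,0,0,0,0],[0,0,0,0,0,0,0],[0,0,0,0,0,0,0],[0,0,0,0,0,0,0],[0,0,0,0,0,0,0],[0,0,0,0,0,0,0]]'
python3 - <<'E'
from h import *
from scipy.optimize import least_squares
s=telemetry.get_state();print(s['tool_pos'],s['finger_gap'],s['grasp_force'],s['ft_force'])
H=np.array([443.7,18.9,34]);ex=np.array([.982,-.19,0]);ey=np.array([.19,.982,0]);ez=np.array([0,0,1.])
im=viewer.capture('scene'); cv2.imwrite('pics/b_scene.png',im); cv2.imwrite('pics/b_wrist.png',viewer.capture('wrist'))
# white nest arcs in the scene view: fit the table angle by their mask vs model, before and after
def arcs(th):
    bx=np.cos(th)*ex+np.sin(th)*ez; bz=-np.sin(th)*ex+np.cos(th)*ez; out=np.zeros((800,1280),np.uint8)
    for sg in (1,-1):
        a=np.linspace(-.81,.81,20); pl=[(36*np.cos(t)*sg,36*np.sin(t)) for t in a]+[(24.5*np.cos(t)*sg,24.5*np.sin(t)) for t in a[::-1]]
        P=np.array([proj('scene',H+(65+x)*bx+y*ey+8*bz) if 0 else proj('scene',H+(65+x)*bx+y*ey+8*bz) for x,y in pl]); cv2.fillPoly(out,[np.round(P*2).astype(np.int32)],255)
    return cv2.resize(out,(640,400),interpolation=cv2.INTER_AREA)/255.
for f in ('scene0','a_scene','b_scene'):
    g=cv2.GaussianBlur(cv2.cvtColor(cv2.imread(f'pics/{f}.png'),cv2.COLOR_BGR2GRAY),(0,0),.7).astype(float)
    best=[]
    for th in np.arange(-.1,.65,.01):
        M=cv2.GaussianBlur(arcs(th),(0,0),.7); sc=-9
        for dx in range(-3,4):
            for dy in range(-3,4):
                if th>.1 and (dx or dy) and 0: continue
                T=np.roll(M,(dy,dx),(0,1)); w=cv2.dilate((T>.02).astype(np.uint8),np.ones((5,5)))>0
                c=np.corrcoef(T[w],g[w])[0,1]; best.append((c,th,dx,dy))
    best.sort(reverse=True); print(f,[tuple(np.round(b,3)) for b in best[:4]])
E
```

```text
time_s: 15.15
tool_pos: [556.3, 0.9, 124.4]
tool_rot: [[0.19, 0.982, 0.002], [0.982, -0.19, -0.001], [-0.0, 0.003, -1.0]]
ft_force: [5.0, -2.3, -0.7]
finger_gap: 7.7
grasp_force: 59.4
[556.34322051   0.91403368 124.36145216] 7.68710855619761 59.38823461532593 [ 5.00875527 -2.27938158 -0.68615365]Traceback (most recent call last):
  File "<stdin>", line 17, in <module>
  File "<stdin>", line 11, in arcs
  File "h.py", line 12, in proj
    m=m or viewer.camera_model(n); K=m['camera_matrix']; p=np.array(m['R'])@X+np.array(m['t'])
           ~~~~~~~~~~~~~~~~~~~^^^
ValueError: time passes only in moves, steps and waits
```

```bash
ls pics/b_*
python3 - <<'E'
from h import *
mS=dict(np.load('a_scene.npz'))
H=np.array([443.7,18.9,34]);ex=np.array([.982,-.19,0]);ey=np.array([.19,.982,0]);ez=np.array([0,0,1.])
a=np.linspace(-.81,.81,20)
def arcs(th):
    bx=np.cos(th)*ex+np.sin(th)*ez; bz=-np.sin(th)*ex+np.cos(th)*ez; out=np.zeros((800,1280),np.uint8)
    for sg in (1,-1):
        pl=[(36*np.cos(t)*sg,36*np.sin(t)) for t in a]+[(24.5*np.cos(t)*sg,24.5*np.sin(t)) for t in a[::-1]]
        P=np.array([proj('scene',H+(65+x)*bx+y*ey+8*bz,mS) for x,y in pl]); cv2.fillPoly(out,[np.round(P*2).astype(np.int32)],255)
    return cv2.GaussianBlur(cv2.resize(out,(640,400),interpolation=cv2.INTER_AREA)/255.,(0,0),.7)
for f in ('scene0','a_scene','b_scene'):
    g=cv2.GaussianBlur(cv2.cvtColor(cv2.imread(f'pics/{f}.png'),cv2.COLOR_BGR2GRAY),(0,0),.7).astype(float); best=[]
    for th in np.arange(-.1,.65,.02):
        M=arcs(th)
        for dx in range(-3,4):
            for dy in range(-3,4):
                T=np.roll(M,(dy,dx),(0,1)); w=cv2.dilate((T>.02).astype(np.uint8),np.ones((5,5)))>0
                best.append((np.corrcoef(T[w],g[w])[0,1],th,dx,dy))
    best.sort(reverse=True); print(f,[tuple(np.round(b,2).tolist()) for b in best[:4]])
E
```

```text
pics/b_scene.png
pics/b_wrist.png
scene0 [(0.95, 0.0, 1.0, 1.0), (0.94, -0.02, 1.0, 1.0), (0.93, 0.02, 1.0, 1.0), (0.93, -0.06, 1.0, 0.0)]
a_scene [(0.92, 0.42, 1.0, 1.0), (0.91, 0.44, 1.0, 1.0), (0.91, 0.4, 1.0, 1.0), (0.91, 0.46, 1.0, 1.0)]
b_scene [(0.91, 0.48, 1.0, 1.0), (0.91, 0.46, 1.0, 1.0), (0.91, 0.5, 1.0, 1.0), (0.9, 0.52, 1.0, 1.0)]
```

Run:
```python
from h import *
mS=dict(np.load('a_scene.npz'));mT=dict(np.load('a_top.npz'));mW=dict(np.load('w8.npz'))
from scipy.optimize import least_squares
H=np.array([443.7,18.9,34]);ex=np.array([.982,-.19,0]);ey=np.array([.19,.982,0]);ez=np.array([0,0,1.])
# offset of each camera from the flat nest (scene +1,+1 ; top: nest seen at (351.4,212.6))
N=H+65*ex+5*ez; dT=np.array([351.4,212.6])-proj('top',N,mT); print('top off',dT)
obs=[('scene',(367.8,167.3),mS,2.2),('top',np.array([397.1,192.6])-dT,mT,2.2),('wrist',(298.1,312.5),mW,1)]
def r(p,sel=(0,1,2)):
    X=H+p[1]*(np.cos(p[0])*ex+np.sin(p[0])*ez)+p[2]*ey
    return np.concatenate([(proj(obs[i][0],X,obs[i][2])-obs[i][1])*obs[i][3]*.7 for i in sel])
for sel in ((0,1,2),(0,2),(1,2),(0,1)):
    q=least_squares(r,[.46,140,-85],args=(sel,)); print(sel,q.x.round(3),np.round(q.fun,1))
# red blob extent in stage polar at y=-85 from w8
a=cv2.imread('pics/w8.png').astype(int); k=(a[...,2]>a[...,1]+50)&(a[...,2]>a[...,0]+50); ys,xs=np.where(k); w=np.hypot(xs-298,ys-312)<25
```

```text
top off [-0.05702302  0.10004943]
(0, 1, 2) [  0.482 142.61  -83.88 ] [ 1.1  0.2 -0.7 -0.8 -0.2  0.2]
(0, 2) [  0.49  143.594 -82.161] [ 0.2 -0.2 -0.  -0.2]
(1, 2) [  0.466 141.158 -85.563] [ 0.1 -0.3 -0.2 -0.1]
(0, 1) [  0.491 142.652 -83.74 ] [ 1.2 -0.1 -0.7 -0.5]
```

```bash
python3 -m pendant '[[0,-0.0006,-0.0007,0,0,0,0],[0,0,0,0,0,0,0],[0,0,0,0,0,0,0],[0,0,0,0,0,0,0],[0,0,0,0,0,0,0],[0,0,0,0,0,0,0]]'; python3 -c "
from station import close_job; print(close_job())"
```

```text
time_s: 15.75
tool_pos: [555.8, 1.0, 125.0]
tool_rot: [[0.19, 0.982, 0.003], [0.982, -0.19, -0.001], [-0.0, 0.003, -1.0]]
ft_force: [5.3, -1.4, -1.2]
finger_gap: 7.1
grasp_force: 59.2
the job is handed in; nothing more can be done
None
```

I handed the job in at about 16 s with the window seated in the nest and let go, and the table held by its handle at about 0.48 rad. That is my estimate of the clip's angle to about 0.01 rad; `close_job()` gave no verdict.

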